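Lay the hold-down bar, then open the push-and-turn safety cap and hold it up

TASK

Lay the loose steel hold-down bar across the two slotted posts of the bottle stand, its hole over the bottle's cap and both ends fully down in the slots, and let go of it. Then press the bottle's black push-and-turn safety cap down against its spring, twist it counterclockwise (seen from above) about a sixth of a turn until it is free, lift it straight up and finish while still holding it in the gripper, level and still, straight above the bottle with its underside clear of the neck by about 3 to 8 cm. The bar and the bottle stay in the stand, and the amber bottle, sample jar and timer standing round about stay where they are.

Things in the scene. Friction and masses are not known exactly. Their poses are not given: they have to be found in the camera images.
- bottle_stand: Aluminium bottle stand fixed to the worktop; origin: centre of its underside. Base 100 (x) x 210 (y) x 10 mm; in its middle a square pocket, 54 mm inside, walls 5 mm thick up to z 36 mm, holds the bottle. Two posts at y = +-84 mm, 46 (x) x 28 (y) mm, 84 mm high; 8 mm high lips on their tops, at both x sides and the outer end, form slots 36 mm wide.
- bar_seat (a point): Point on the stand's axis midway between the two post tops, 84 mm above the worktop: where the centre of the laid bar's underside belongs (3 mm play each way along x and y). Axes as the stand's.
- hold_down_bar: Loose flat steel bar, 180 mm long (its y axis), 10 mm thick, 0.2 to 0.4 kg; the 64 x 64 mm middle has a round 48 mm hole and, at x = +-32 mm, upright cheeks 5 mm thick, 20 mm high from the underside; arms 30 mm wide. Origin: centre of the hole at the underside, also centre of mass. Grip it across the cheeks, 64 mm, fingers closing along its x. Either end fits either post.
- bottle: White square plastic bottle, 52 x 52 mm, shoulder 72 mm above its underside, 0.45 kg, loose in the stand's pocket (1 mm play each side, so it can turn about 2 degrees). Origin: centre of its underside, 10 mm above the worktop; z: neck axis. Round neck 23 mm across with a bayonet collar 31 mm across from 88 to 104.5 mm above the origin.
- neck_top (a point): Centre of the top of the bottle's neck, 112.5 mm above the bottle's origin, hidden in the cap. A sprung seal disc, 16 mm across, stands 6.5 mm out of it and pushes the cap up: about 6 N at rest, 10 N with the cap pressed 4 mm, 12 N at 6.5 mm, where the cap bottoms.
- cap: Black round safety cap, 40 mm across, 32 mm high, 40 g, hollow below. Origin: centre of its lower rim; 92 mm above the bottle's origin while locked, axes then parallel to the bottle's. It turns only when pressed down more than 4 mm; then counterclockwise from above (positive yaw) to a stop at about 75 degrees. From 53 degrees to the stop it is free and can be lifted straight off.
- cap_top (a point): Centre of the cap's top, 32 mm above the cap's origin; 134 mm above the worktop while locked, and then 40 mm above the top face of a laid bar. Lifted 13 mm the cap is past the collar, 21 mm past the neck, 27 mm past the seal.
- amber_bottle: Bystander: round amber glass bottle with a black cap, 66 mm across, 135 mm high. Origin: centre of its underside. Leave alone.
- sample_jar: Bystander: small round jar with a white cap, 52 mm across, 62 mm high. Origin: centre of its underside. Leave alone.
- bench_timer: Bystander: small white timer, 64 x 66 x 19 mm. Origin: centre of its underside. Leave alone.
Mind the look-alikes: they are no part of the job. What is shaped like the hold_down_bar but turquoise is not meant.

How it is judged:
By the outcome, as a careful person would: the job done as asked, in the order asked, and still so for the second after the job is handed in, while the arm keeps its last pose, push and grip.
It also fails if it takes over 48 s, if anything falls off the work surface, if the arm or the gripper's body presses on something with over 40 N, if the wrist force passes 120 N, or if a joint passes its speed limit or range.

ROBOT

A 6-joint arm with a two-finger parallel gripper is mounted at the origin on a cart in front of the work surface, level with it; the furniture and walls round the work are solid. World frame = base frame: x ahead of the robot, y to its left, z up, the work surface at z = 0. Lengths are in m, angles in rad, forces in N, time in s.
With the tool pointing down it reaches from about 0.325 to 0.775 m from the base axis. Payload 5.5 kg.
Tool frame: the origin (TCP) lies midway between the tips of the shut fingers; the grasp point (between the pads) lies 19 mm behind it; z points along the fingers, y is the line along which they close (so a half turn about z gives the same grasp; the last joint's range is limited). The gripper opens to 85 mm and grips with 20 to 120 N. Pads are 22 mm wide; open, the fingers measure 114 mm over their backs; the gripper's body (76 mm by 85 mm) begins 54 mm behind the grasp point. The pads swing forward as they close: fully open they stand 13 mm farther back than shut.
Start: joints at [-1.238, 0.091, 1.231, -0, 1.82, -0.057], TCP at [0.228, -0.555, 0.231] pointing down, gripper open.
Joint ranges: [-2.87, 2.87], [-0.86, 2.18], [0.17, 2.46], [-1.51, 4.65], [0.06, 2.69], [-2.65, 2.65]. Speed limits (rad/s): [2.57, 2.57, 3.01, 3.14, 3.14, 3.14].

INTERFACE

Orientations are given as a rotation vector (axis times angle).
In Python, from bench import sensors, get_image, env, boxes_of gives the robot as it stands. The module is installed in compiled form; this text tells all that it offers.
- The arm moves only by the shell command python3 -m jog 'ROWS' [FORCE]. ROWS is JSON, one flat list of numbers, 5 for each row, row after row: the shift along the tool's x, y, z in m, then the turn about the tool's z in rad, then the finger opening in m, from 0 to 0.0854. A call has 1 to 20 rows; each row is the pose to reach, as a shift and turn from the pose commanded when the call began, along the tool's axes at that moment; what a row does not reach only later rows make up. A row lasts 1/8 s, in which the tool goes at most 62.5 mm and 10.7 degrees, less where a joint would pass 70% of its speed; a pose out of reach is approached as far as the arm can. A call with a gripper value outside its range is refused whole. The fingers move at their own pace and stop on an object; FORCE is the grip in N (left out, the last holds). Time passes only in rows, so rows that repeat a pose let the fingers close. It gives the time, the measured TCP pose, the force, the opening and the grip force at its end, in the units of the state.
- sensors.get_obs(): the state, without advancing time (a new reading comes with each control period).
- get_image(name): name is "scene" or "top" or "wrist"; returns a dict with "color" (420x560x3 uint8, red, green, blue), "vfov" (degrees; the focal length in pixels is half the picture's height over the tangent of half this angle, whatever the lens; pixels are square), "cx", "cy" (the principal point, pixels), "k1" (the pictures are not rectified: a ray, as slopes to the right and down, at radius r is drawn at 1 + k1 r^2 times it, then the intrinsics apply), "cam_to_world" (4x4, takes a point from camera to world coordinates). Camera axes: x right, y up, looking along -z (the intrinsics and any distortion apply to the point x, -y, -z); pixel columns grow to the right and rows downward; lengths in m; the calibration is good to about 2 mm. A picture is of the moment at which its call begins. There is no depth.
- env.job_done(): hands the job in; it is judged then, once.
Trained networks look in a picture, given as the dict that the camera call returned (one of the last four; its "shot" number tells which), for a name from the list of things; names that differ only in an ending like _2 or _b are one class to them, and where a whole thing is asked for, a point or a joint stands for the part that bears it (a point fixed in the world has none). Each returns a list of dicts, best first, with "confidence" (0 to 1); they miss things now and then, are a little off and sometimes report something else, mostly with a low value. They report only what shows in the picture. A call takes as long as a camera call. They do not tell look-alikes from the thing itself.
- boxes_of(thing, picture): "extent" ([left, top, width, height] in pixels, round what is visible of it).
The state is a dict: "t": time; "qpos": joint angles; "joint_vel": joint speeds; "joint_efforts": joint torques, N m; "ee_pos": TCP position; "tcp_rot": TCP orientation; "wrist_force": force on the tool from outside, world axes, zero at the start; "wrist_torque": the same for the moment, N m; "grip_width": opening from 0.0 (shut) to 1.0 (fully open); "grip_force": force on a finger pad.
Only numpy, scipy, OpenCV 4.12 (cv2) and the standard library are available. Lean on these libraries where they do the work, as an engineer would, in place of code of your own. Each camera call takes 0.05 s, during which the arm holds its last target. There are 200 camera calls.

## Working session

There is one attempt and no reset: what is moved stays moved. The work goes in short steps, Python scripts to look and compute and a shell command to move; the robot and the scene stay as the last step left them, time stands still between calls to the robot, and variables do not carry over. Pictures are saved under pics/ and viewed, at most 10 in all, crops included, and the job is handed in when it is done.

```bash
mkdir -p pics
cat > h.py <<'E'
import numpy as np, cv2
from bench import sensors, get_image, env, boxes_of
from scipy.spatial.transform import Rotation as R
def K(im):
    h,w=im["color"].shape[:2]; f=h/2/np.tan(np.radians(im["vfov"])/2)
    return np.array([[f,0,im["cx"]],[0,f,im["cy"]],[0,0,1.]]), np.array([im["k1"],0,0,0,0.])
def onplane(im,uv,z):
    k,d=K(im); T=np.array(im["cam_to_world"])
    p=cv2.undistortPoints(np.array(uv,float).reshape(-1,1,2),k,d,None,None).reshape(-1,2)
    r=np.c_[p[:,0],-p[:,1],-np.ones(len(p))]@T[:3,:3].T; o=T[:3,3]
    return o+r*((z-o[2])/r[:,2])[:,None]
def proj(im,P):
    k,d=K(im); T=np.array(im["cam_to_world"])
    c=(np.array(P,float).reshape(-1,3)-T[:3,3])@T[:3,:3]
    return cv2.projectPoints(c*[1,-1,-1],np.zeros(3),np.zeros(3),k,d)[0].reshape(-1,2)
def save(im,n,box=None,s=1):
    c=im["color"][:,:,::-1]
    if box: c=c[box[1]:box[3],box[0]:box[2]]
    cv2.imwrite(f"pics/{n}.png",cv2.resize(c,None,fx=s,fy=s,interpolation=cv2.INTER_CUBIC))
E
python3 - <<'E'
from h import *
ims={n:get_image(n) for n in("top","scene")}
cv2.imwrite("pics/top0.png",cv2.resize(ims["top"]["color"][:,:,::-1],(784,588)))
save(ims["scene"],"scene0")
for n,im in ims.items():
    print(n,np.round(im["cam_to_world"],3).tolist(),im["vfov"],im["k1"])
    for t in["bottle_stand","hold_down_bar","bottle","cap","amber_bottle","sample_jar","bench_timer"]:
        print(t,[(np.round(b["extent"]).tolist(),round(b["confidence"],2)) for b in boxes_of(t,im)][:4])
o=sensors.get_obs();print(o)
E
```

```text
top [[-0.003, 0.994, -0.11, 0.417], [-1.0, -0.006, -0.026, -0.097], [-0.027, 0.11, 0.994, 1.247], [0.0, 0.0, 0.0, 1.0]] 55.64102882390182 -0.080788652322753
bottle_stand [([277.0, 206.0, 67.0, 31.0], 0.62)]
hold_down_bar [([188.0, 245.0, 50.0, 40.0], 0.89), ([147.0, 206.0, 55.0, 29.0], 0.64)]
bottle [([301.0, 211.0, 18.0, 20.0], 0.44)]
cap [([307.0, 211.0, 14.0, 14.0], 0.51)]
amber_bottle [([378.0, 165.0, 25.0, 29.0], 0.65)]
sample_jar [([188.0, 160.0, 14.0, 18.0], 0.6)]
bench_timer [([387.0, 237.0, 27.0, 27.0], 0.87)]
scene [[-0.638, 0.517, -0.57, -0.241], [-0.77, -0.425, 0.476, 0.575], [0.003, 0.743, 0.669, 1.004], [0.0, 0.0, 0.0, 1.0]] 45.41036095910094 0.013022255829458502
bottle_stand [([260.0, 187.0, 78.0, 68.0], 0.63)]
hold_down_bar [([206.0, 295.0, 74.0, 27.0], 0.86), ([144.0, 270.0, 53.0, 55.0], 0.58)]
bottle [([286.0, 203.0, 24.0, 25.0], 0.79)]
cap [([291.0, 185.0, 15.0, 20.0], 0.67)]
amber_bottle [([320.0, 136.0, 17.0, 44.0], 0.81), ([148.0, 230.0, 22.0, 28.0], 0.58)]
sample_jar [([149.0, 229.0, 18.0, 32.0], 0.86)]
bench_timer []
{'t': 0.8, 'qpos': array([-1.23771999e+00,  9.10764086e-02,  1.23066777e+00,  7.48332886e-06,
        1.81976104e+00, -5.67060137e-02]), 'joint_vel': array([-9.22868353e-04, -1.69388226e-05, -1.15988583e-04,  6.06138865e-04,
       -8.89507281e-04, -8.56538598e-04]), 'joint_efforts': array([ 2.06253753e-03, -4.58413017e+01, -4.18065798e+01,  1.49993407e-04,
        5.03199590e-04, -8.67360797e-06]), 'ee_pos': array([ 0.228001  , -0.55502922,  0.23130756]), 'tcp_rot': array([3.08203383e+00, 6.08386378e-01, 3.02017389e-05]), 'wrist_force': array([ 0.55954149,  0.91342881, -0.39798363]), 'wrist_torque': array([0.0389396 , 0.01609906, 0.02899541]), 'grip_force': 0.0, 'grip_width': 1.001057023953066}
```

View pics/top0.png

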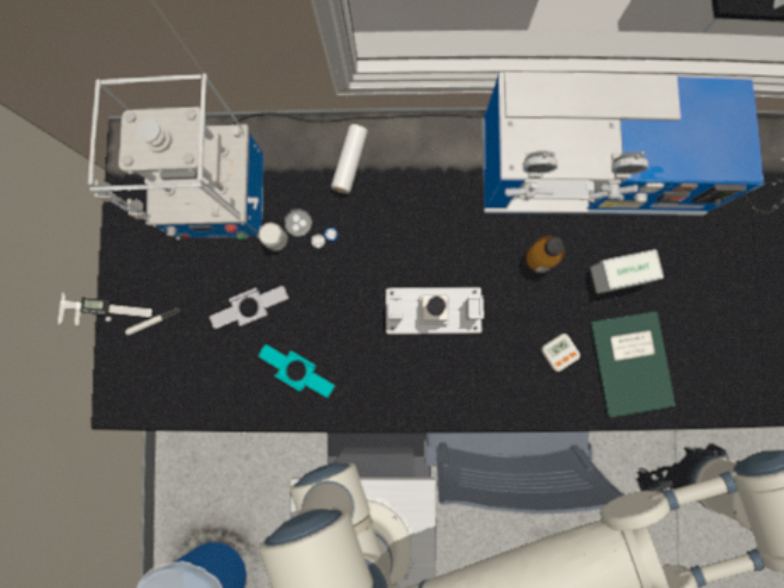

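View pics/scene0.png

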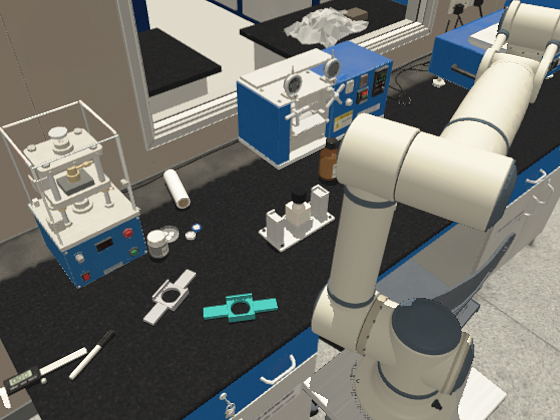

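The top view (784 px wide) shows two candidates for the bar: the light-grey steel bar at (249,306) and the turquoise look-alike at (297,370). I choose the grey one. The stand with the capped bottle is at (435,308). The amber bottle is at (545,255), the timer at (560,352) and the jar at (272,236).

Run:
```python
from h import *
im=get_image("top"); g=cv2.cvtColor(im["color"],cv2.COLOR_RGB2GRAY)
def seg(x0,y0,x1,y1,th=100):
    m=np.zeros_like(g); m[y0:y1,x0:x1]=(g[y0:y1,x0:x1]>th)
    n,l,s,c=cv2.connectedComponentsWithStats(m); i=1+np.argmax(s[1:,4]); 
    ys,xs=np.where(l==i); return np.c_[xs,ys].astype(np.float32)
for nm,b,z in[("bar",(145,200,212,240),.01),("stand",(270,200,350,242),.01)]:
    p=onplane(im,seg(*b),z); r=cv2.minAreaRect(p[:,:2].astype(np.float32)); print(nm,r,p[:,:2].mean(0))
b=boxes_of("cap",im)[0]["extent"]
print("cap",onplane(im,[[b[0]+b[2]/2,b[1]+b[3]/2]],.125))
o=sensors.get_obs(); print(R.from_rotvec(o["tcp_rot"]).as_matrix().round(3))
w=get_image("wrist"); print(np.round(w["cam_to_world"],3), w["vfov"])
save(im,"crop1",(130,190,360,290),3)
```

```text
bar ((0.5299823880195618, 0.2575550079345703), (0.068922258913517, 0.1840670257806778), 22.373903274536133) [0.52935069 0.25688791]
stand ((0.5192019939422607, -0.16205021739006042), (0.21840335428714752, 0.10325315594673157), 89.76097106933594) [ 0.51951186 -0.16053828]
cap [[ 0.51956554 -0.1615813   0.125     ]]
[[ 0.925  0.38  -0.   ]
 [ 0.38  -0.925  0.   ]
 [-0.    -0.    -1.   ]]
[[ 0.38   0.881  0.28   0.3  ]
 [-0.925  0.362  0.116 -0.525]
 [ 0.001 -0.303  0.953  0.374]
 [ 0.     0.     0.     1.   ]] 71.45708637961134
```

View pics/crop1.png

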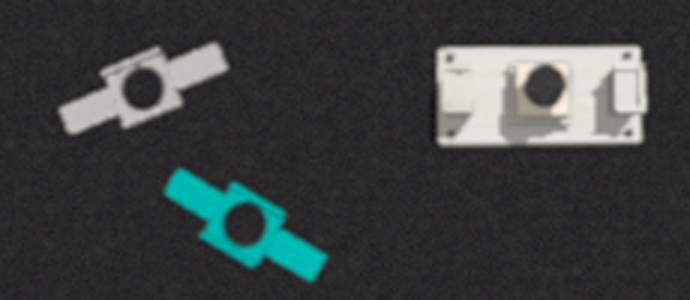

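In the crop, the grey bar is at (142,88), with its left end nearer the robot (yaw about +22°). The turquoise one at (245,222) is the look-alike. I'm moving to hover over the grey bar.

```bash
python3 -m jog '[0.15,-0.16,0.0,-0.4,0.085, 0.3,-0.32,0.02,-0.8,0.085, 0.45,-0.48,0.04,-1.2,0.085, 0.588,-0.637,0.071,-1.572,0.085, 0.588,-0.637,0.071,-1.572,0.085, 0.588,-0.637,0.071,-1.572,0.085, 0.588,-0.637,0.071,-1.572,0.085, 0.588,-0.637,0.071,-1.572,0.085, 0.588,-0.637,0.071,-1.572,0.085, 0.588,-0.637,0.071,-1.572,0.085, 0.588,-0.637,0.071,-1.572,0.085, 0.588,-0.637,0.071,-1.572,0.085, 0.588,-0.637,0.071,-1.572,0.085, 0.588,-0.637,0.071,-1.572,0.085, 0.588,-0.637,0.071,-1.572,0.085, 0.588,-0.637,0.071,-1.572,0.085, 0.588,-0.637,0.071,-1.572,0.085, 0.588,-0.637,0.071,-1.572,0.085, 0.588,-0.637,0.071,-1.572,0.085]'
python3 - <<'E'
from h import *
im=get_image("wrist"); o=sensors.get_obs(); M=R.from_rotvec(o["tcp_rot"]).as_matrix()
print(o["t"],o["ee_pos"],M.round(3),o["qpos"])
T=np.array([.53,.2576]);a=np.radians(22.4)
c=im["color"][:,:,::-1].copy()
for X,Y,z in[(0,90,10),(0,-90,10),(32,0,20),(-32,0,20),(0,0,10)]:
    q=T+np.array([[np.cos(a),-np.sin(a)],[np.sin(a),np.cos(a)]])@[X/1e3,Y/1e3]
    u=proj(im,[[*q,z/1e3]])[0]; cv2.circle(c,tuple(int(v) for v in u),3,(0,0,255),-1)
cv2.imwrite("pics/w1.png",c)
E
```

```text
t: 3.32
ee_pos: [0.5299, 0.2569, 0.1609]
tcp_rot: [1.749, 2.609, 0.001]
wrist_force: [-0.6, 0.0, -0.1]
grip_width: 0.993
grip_force: 0.0
3.375 [0.52992458 0.25709349 0.16078157] [[-0.38   0.925  0.001]
 [ 0.925  0.38   0.   ]
 [-0.     0.001 -1.   ]] [ 3.93953466e-01  5.79335006e-02  1.38994749e+00 -2.22202012e-05
  1.69290696e+00  3.79500101e-03]
```

View pics/w1.png

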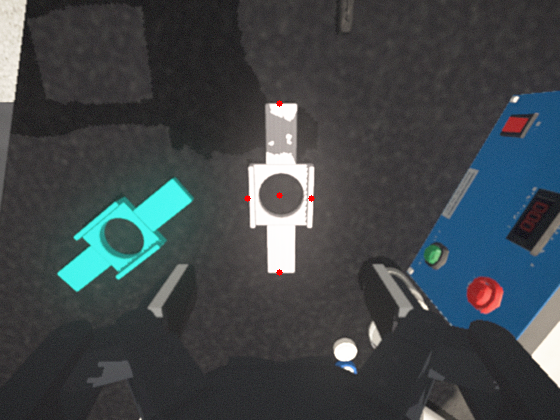

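The wrist view shows the grey bar at about (281,196), with my projected points landing on it to within 2 px. The turquoise look-alike is well to the left at (123,238). I'm descending and gripping.

```bash
python3 -m jog '[0,0.001,0.05,0,0.085, 0,0.001,0.1,0,0.085, 0,0.001,0.14,0,0.085, 0,0.001,0.16,0,0.085, 0,0.001,0.16,0,0.085, 0,0.001,0.16,0,0.06, 0,0.001,0.16,0,0.055, 0,0.001,0.16,0,0.055, 0,0.001,0.16,0,0.055, 0,0.001,0.16,0,0.055, 0,0.001,0.16,0,0.055, 0,0.001,0.16,0,0.055]' 60
python3 - <<'E'
from h import *
save(get_image("wrist"),"w2")
E
```

```text
t: 4.88
ee_pos: [0.5325, 0.2588, 0.0034]
tcp_rot: [1.746, 2.608, 0.007]
wrist_force: [-0.5, -0.3, 6.9]
grip_width: 0.727
grip_force: 68.8
```

View pics/w2.png

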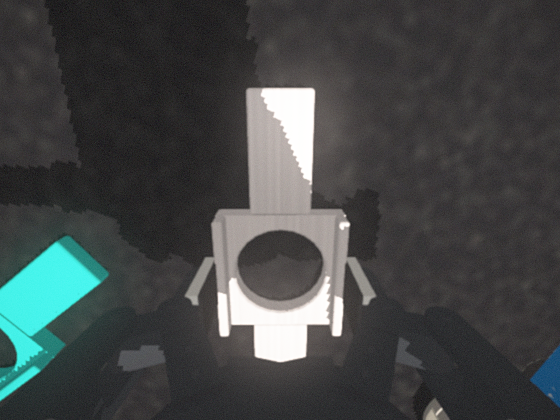

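The fingers hold both cheeks, with the bar's hole at (280,265). I'm lifting and carrying it near the stand while turning it to yaw 0.

```bash
python3 -m jog '[0,0,-0.03,0,0.055, 0,0,-0.07,0,0.055, 0,0,-0.12,0,0.055, 0,0,-0.17,0,0.055, 0,0,-0.2,0,0.055, 0,0,-0.2,0,0.055]'
python3 - <<'E'
from h import *
o=sensors.get_obs(); M=R.from_rotvec(o["tcp_rot"]).as_matrix()
d=np.array([.5195,-.162,o["ee_pos"][2]])-o["ee_pos"]
print(o["ee_pos"],o["wrist_force"],o["grip_force"],M.T@d, np.arctan2(M[1,1],M[0,1]))
E
```

```text
t: 5.68
ee_pos: [0.5319, 0.2586, 0.2041]
tcp_rot: [1.745, 2.608, 0.009]
wrist_force: [1.2, -0.3, -2.7]
grip_width: 0.731
grip_force: 67.8
[0.53194731 0.25855886 0.20405701] [ 1.16844442 -0.25550555 -2.74835338] 67.84803628921509 [-0.38405875 -0.17182018 -0.00118191] 0.39109304638046893
```

```bash
python3 -m jog '[-0.05,-0.022,0,0.05,0.055, -0.1,-0.045,0,0.1,0.055, -0.15,-0.067,0,0.15,0.055, -0.2,-0.09,0,0.2,0.055, -0.25,-0.112,0,0.25,0.055, -0.3,-0.134,0,0.3,0.055, -0.35,-0.156,0,0.35,0.055, -0.375,-0.168,0,0.38,0.055, -0.384,-0.172,0,0.393,0.055, -0.384,-0.172,0,0.393,0.055, -0.384,-0.172,0,0.393,0.055, -0.384,-0.172,0,0.393,0.055]'
python3 - <<'E'
from h import *
o=sensors.get_obs(); M=R.from_rotvec(o["tcp_rot"]).as_matrix()
print(o["ee_pos"],np.arctan2(M[1,1],M[0,1]),M[:,0].round(3))
w=get_image("wrist")
c=w["color"][:,:,::-1].copy()
S=np.array([.5193,-.162]);
for X,Y,z in[(23,70,84),(-23,70,84),(18,98,92),(-18,98,92),(23,98,92),(-23,98,92)]:
    for q in[(X,Y)]:
        u=proj(w,[[S[0]+q[0]/1e3,S[1]+q[1]/1e3,z/1e3]])[0]
        if 0<u[0]<560 and 0<u[1]<420: cv2.circle(c,tuple(int(v) for v in u),2,(0,0,255),-1)
cv2.imwrite("pics/w3.png",c);
E
```

```text
t: 7.18
ee_pos: [0.5183, -0.1614, 0.2003]
tcp_rot: [-2.222, -2.221, -0.0]
wrist_force: [-0.4, 0.2, -2.3]
grip_width: 0.732
grip_force: 67.8
[ 0.51829102 -0.16142448  0.20025537] -0.00013187956742951546 [0. 1. 0.]
```

View pics/w3.png

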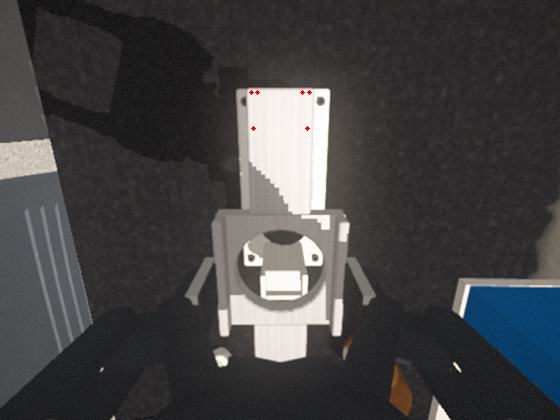

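The bar (hole at (280,263)) hangs above the stand. The stand's +y base end shows at (239..330, 90), and through the hole I can see the -y post top at about (283,283). I'll work out the residual offset from these.

Run:
```python
from h import *
w=get_image("wrist"); save(w,"w4",(200,60,360,340),2.1)
P=lambda uv,z:onplane(w,uv,z)[:,:2].round(4).tolist()
print("base end",P([[238.5,90],[330,90]],.01))
print("screws",P([[245,101],[320.5,101],[251,257],[315,257]],.01))
print("bar arm corners",P([[247.5,89],[314,89]],.2068))
print("cheek outer",P([[215,211],[347,211]],.2168))
print("hole LR",P([[237,263],[324,263]],.2068), P([[280,230],[280,298]],.2068))
```

```text
base end [[0.4753, -0.0557], [0.5719, -0.0556]]
screws [[0.4818, -0.0665], [0.5624, -0.0665], [0.4826, -0.2506], [0.5633, -0.2507]]
bar arm corners [[0.5049, -0.0716], [0.5336, -0.0716]]
cheek outer [[0.4895, -0.1236], [0.5493, -0.1236]]
hole LR [[0.4967, -0.1551], [0.5418, -0.1551]] [[0.519, -0.1367], [0.519, -0.1761]]
```

View pics/w4.png

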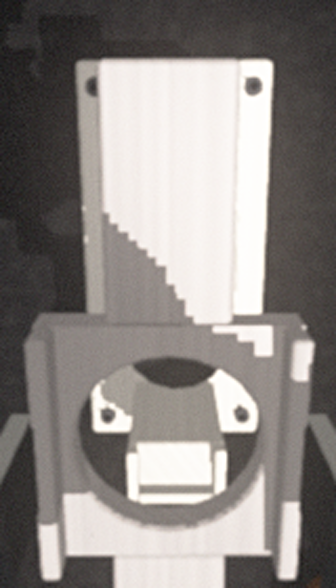

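The crop shows the -y post's slot through the hole, centred near column 284, while the bar is centred at about 280.5. The stand is therefore about 3 mm further along +x. I'm correcting and lowering to just above the cap for a close look.

```bash
python3 -m jog '[0,0.003,0.02,0,0.055, 0,0.003,0.04,0,0.055, 0,0.003,0.052,0,0.055, 0,0.003,0.052,0,0.055, 0,0.003,0.052,0,0.055]'
python3 - <<'E'
from h import *
w=get_image("wrist"); o=sensors.get_obs(); print(o["ee_pos"],o["wrist_force"],w["cx"],w["cy"])
save(w,"w5",(200,30,360,310),2.1)
print(np.round(w["cam_to_world"],4).tolist())
E
```

```text
t: 7.9
ee_pos: [0.5213, -0.1627, 0.1488]
tcp_rot: [2.223, 2.219, 0.0]
wrist_force: [0.1, -0.5, -2.1]
grip_width: 0.729
grip_force: 67.7
[ 0.52142111 -0.16272336  0.14916199] [-0.79533241 -0.34154809 -2.21206473] 279.99172395976916 210.83623568896743
[[1.0, 0.002, -0.0009, 0.5219], [-0.0017, 0.9524, 0.3047, -0.0843], [0.0015, -0.3047, 0.9524, 0.2911], [0.0, 0.0, 0.0, 1.0]]
```

View pics/w5.png

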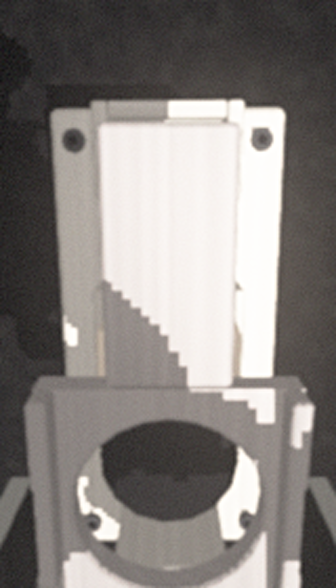

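The close crop shows the +y post end at rows 100–122, columns 92–244, and the bar arm at columns 99–240. They are centred within 1 px of each other, and the black cap is inside the hole (columns 103–238).

Run:
```python
from h import *
w=get_image("wrist")
P=lambda uv,z:onplane(w,[[200+u/2.1,30+v/2.1] for u,v in uv],z)[:,:2].round(4).tolist()
print("post end",P([[92,100],[244,100]],.092))
print("base end",P([[51,109],[286,109]],.010), "screws",P([[73,139],[262,139],[93,521],[248,521]],.01))
print("bar end",P([[99,123],[240,123]],.1558),P([[99,123],[240,123]],.149))
print("hole",P([[75,495],[262,495]],.1558),P([[170,418],[170,585]],.1558))
print("cap LR far",P([[103,470],[238,470],[170,522]],.134))
```

```text
post end [[0.4998, -0.0607], [0.545, -0.0608]]
base end [[0.4732, -0.0544], [0.5724, -0.0546]] screws [[0.4819, -0.0662], [0.5628, -0.0664], [0.4833, -0.2515], [0.5639, -0.2518]]
bar end [[0.5081, -0.0726], [0.537, -0.0726]] [[0.5074, -0.072], [0.5377, -0.072]]
hole [[0.4991, -0.1576], [0.5453, -0.1578]] [[0.5226, -0.1373], [0.5226, -0.1838]]
cap LR far [[0.5038, -0.1615], [0.542, -0.1616], [0.5227, -0.1783]]
```

```bash
python3 -m jog '[0.003,0,0,0,0.055, 0.003,0,0.015,0,0.055, 0.003,0,0.03,0,0.055, 0.003,0,0.045,0,0.055, 0.003,0,0.054,0,0.055, 0.003,0,0.054,0,0.055]'
python3 -m jog '[0,0,0.004,0,0.055, 0,0,0.004,0,0.055]'
python3 -m jog '[0,0,0.004,0,0.055, 0,0,0.004,0,0.055, 0,0,0.004,0,0.055]'
```

```text
t: 8.75
ee_pos: [0.5205, -0.1594, 0.0929]
tcp_rot: [-2.222, -2.218, 0.001]
wrist_force: [0.2, -0.1, -1.8]
grip_width: 0.731
grip_force: 67.8
t: 9.0
ee_pos: [0.5212, -0.1596, 0.0905]
tcp_rot: [2.223, 2.219, 0.0]
wrist_force: [-0.8, -0.5, -2.1]
grip_width: 0.727
grip_force: 67.8
t: 9.38
ee_pos: [0.5216, -0.1597, 0.0874]
tcp_rot: [2.222, 2.218, 0.001]
wrist_force: [-0.9, 0.2, 4.4]
grip_width: 0.729
grip_force: 68.6
```

Contact comes at exactly the seat height (0.0874), so I'm releasing and rising.

```bash
python3 -m jog '[0,0,0,0,0.07, 0,0,0,0,0.08, 0,0,0,0,0.085, 0,0,0,0,0.085, 0,0,0,0,0.085, 0,0,-0.02,0,0.085, 0,0,-0.06,0,0.085, 0,0,-0.11,0,0.085, 0,0,-0.13,0,0.085, 0,0,-0.13,0,0.085]'
python3 - <<'E'
from h import *
w=get_image("wrist"); o=sensors.get_obs(); print(o["ee_pos"],o["wrist_force"],o["qpos"])
save(w,"w6",(160,60,400,360),2)
E
```

```text
t: 10.62
ee_pos: [0.5218, -0.1599, 0.2188]
tcp_rot: [2.221, 2.216, 0.003]
wrist_force: [-0.8, 0.5, -0.2]
grip_width: 0.994
grip_force: 0.0
[ 0.52123026 -0.15959577  0.2164321 ] [-0.92789668 -0.0545304  -0.79978769] [-3.59551677e-01 -6.00311468e-02  1.40961512e+00  2.07651335e-05
  1.79125420e+00 -3.57547632e-01]
```

View pics/w6.png

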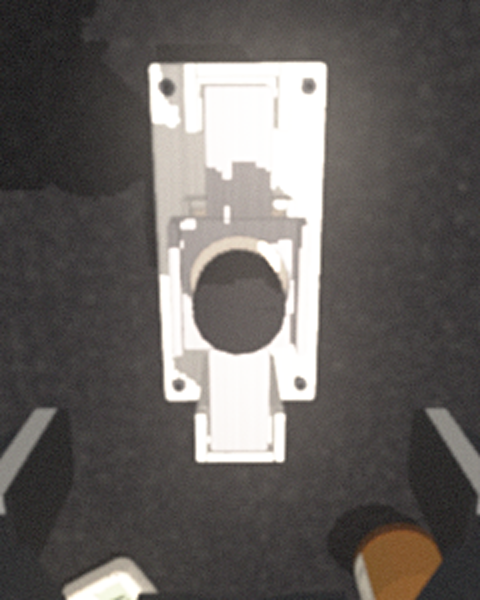

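The bar lies in both slots with its hole around the cap. The cap's top disc is centred at crop (239.5,306), the amber bottle is at lower right and the timer at lower left, both well away. Next I'll work out the cap position.

Run:
```python
from h import *
w=get_image("wrist"); o=sensors.get_obs(); M=R.from_rotvec(o["tcp_rot"]).as_matrix()
c=onplane(w,[[279.75,213],[256,213],[303.5,213],[279.75,237]],.134); print(c[:,:2].round(4))
print("bar ends",onplane(w,[[160+239/2,60+86/2],[160+239/2,60+451/2]],.094)[:,:2].round(4),"post ends",onplane(w,[[160+232/2,60+68/2],[160+240/2,60+461/2]],.092)[:,:2].round(4))
print(o["ee_pos"],M.T@(c[0]-o["ee_pos"]))
```

```text
[[ 0.5218 -0.155 ]
 [ 0.5026 -0.1549]
 [ 0.5411 -0.155 ]
 [ 0.5218 -0.176 ]]
bar ends [[ 0.5218 -0.0696]
 [ 0.5214 -0.2472]] post ends [[ 0.5188 -0.0623]
 [ 0.5219 -0.2545]]
[ 0.52072657 -0.15940651  0.21486812] [0.00437354 0.00122479 0.08086906]
```

```bash
python3 -m jog '[0.002,0.001,0,-0.18,0.075, 0.002,0.001,0,-0.36,0.075, 0.002,0.001,0.01,-0.54,0.075, 0.002,0.001,0.02,-0.72,0.075, 0.002,0.001,0.03,-0.9,0.075, 0.002,0.001,0.04,-1.01,0.075, 0.002,0.001,0.06,-1.01,0.075, 0.002,0.001,0.08,-1.01,0.075, 0.002,0.001,0.1,-1.01,0.075, 0.002,0.001,0.11,-1.01,0.075, 0.002,0.001,0.11,-1.01,0.075]'
python3 -m jog '[0,0,0,0,0.05, 0,0,0,0,0.04, 0,0,0,0,0.03, 0,0,0,0,0.03, 0,0,0,0,0.03, 0,0,0,0,0.03]' 80
```

```text
t: 12.1
ee_pos: [0.5216, -0.1573, 0.1052]
tcp_rot: [-0.872, -3.016, -0.0]
wrist_force: [0.1, -0.5, 1.0]
grip_width: 0.878
grip_force: 0.0
t: 12.85
ee_pos: [0.5225, -0.1582, 0.1076]
tcp_rot: [0.872, 3.016, -0.001]
wrist_force: [-1.5, -2.0, 5.9]
grip_width: 0.448
grip_force: 79.9
```

```bash
python3 -m jog '[0,0,0.002,0,0.03, 0,0,0.004,0,0.03, 0,0,0.0055,0,0.03, 0,0,0.0055,0,0.03]' 90
python3 - <<'E'
from h import *
b=get_image("wrist"); o=sensors.get_obs(); print(o["ee_pos"],o["wrist_force"])
E
```

```text
t: 13.35
ee_pos: [0.5228, -0.1586, 0.1032]
tcp_rot: [0.872, 3.014, -0.002]
wrist_force: [-3.2, -2.4, 10.3]
grip_width: 0.443
grip_force: 89.8
[ 0.52279975 -0.15858217  0.10325966] [-3.45225721 -1.97561387  9.98645004]
```

```bash
python3 -m jog '[0,0,0.001,0,0.03, 0,0,0.002,0,0.03, 0,0,0.002,0,0.03, 0,0,0.002,-0.05,0.03, 0,0,0.002,-0.1,0.03, 0,0,0.002,-0.15,0.03, 0,0,0.002,-0.15,0.03]'
python3 - <<'E'
from h import *
o=sensors.get_obs(); print(o["wrist_torque"],o["qpos"][5],o["wrist_force"])
E
```

```text
t: 14.28
ee_pos: [0.5231, -0.1583, 0.1017]
tcp_rot: [0.643, 3.071, -0.002]
wrist_force: [-2.8, -1.1, 11.3]
grip_width: 0.444
grip_force: 90.1
[-0.28196082  0.50872448 -0.03423239] -1.513998313284873 [-2.79366799 -1.11663914 11.28726151]
```

```bash
python3 -m jog '[0,0,0,-0.1,0.03, 0,0,0,-0.2,0.03, 0,0,0,-0.3,0.03, 0,0,0,-0.4,0.03, 0,0,0,-0.5,0.03, 0,0,0,-0.6,0.03, 0,0,0,-0.7,0.03, 0,0,0,-0.8,0.03, 0,0,0,-0.9,0.03, 0,0,0,-0.98,0.03, 0,0,0,-0.98,0.03]'
python3 - <<'E'
from h import *
o=sensors.get_obs(); print(o["wrist_torque"],o["qpos"][5],o["wrist_force"])
E
```

```text
t: 15.65
ee_pos: [0.5233, -0.1577, 0.1017]
tcp_rot: [-0.879, 3.012, -0.004]
wrist_force: [-2.3, 1.2, 11.4]
grip_width: 0.442
grip_force: 90.0
[0.02977513 0.25075411 0.0362621 ] -2.4943211841754485 [-2.28940595  1.19053565 11.44443821]
```

```bash
python3 -m jog '[0,0,-0.004,0,0.03, 0,0,-0.008,0,0.03, 0,0,-0.012,0,0.03, 0,0,-0.015,0,0.03, 0,0,-0.015,0,0.03]'
```

```text
t: 16.27
ee_pos: [0.522, -0.1574, 0.1134]
tcp_rot: [0.879, -3.016, -0.001]
wrist_force: [-0.2, -0.1, 0.4]
grip_width: 0.445
grip_force: 90.1
```

```bash
python3 -m jog '[0,0,-0.006,0,0.03, 0,0,-0.014,0,0.03, 0,0,-0.026,0,0.03, 0,0,-0.044,0,0.03, 0,0,-0.06,0,0.03, 0,0,-0.068,0,0.03, 0,0,-0.068,0,0.03, 0,0,-0.068,0,0.03, 0,0,-0.068,0,0.03]'
python3 - <<'E'
from h import *
o=sensors.get_obs(); print(o["ee_pos"],o["wrist_force"],o["joint_vel"].round(3))
w=get_image("wrist"); s=get_image("scene")
a=w["color"][60:360,160:400,::-1]; b=s["color"][150:270,230:360,::-1]
a=cv2.resize(a,(400,500)); b=cv2.resize(b,(400,500)) 
cv2.imwrite("pics/w7.png",np.hstack([a,b]))
E
```

```text
t: 17.4
ee_pos: [0.5218, -0.1574, 0.1809]
tcp_rot: [0.879, -3.015, -0.001]
wrist_force: [-0.1, -0.6, -0.5]
grip_width: 0.447
grip_force: 90.1
[ 0.52178542 -0.15743968  0.18087313] [-0.08516477 -0.6076779  -0.54638965] [-0.001 -0.001 -0.001 -0.003  0.002 -0.   ]
```

View pics/w7.png

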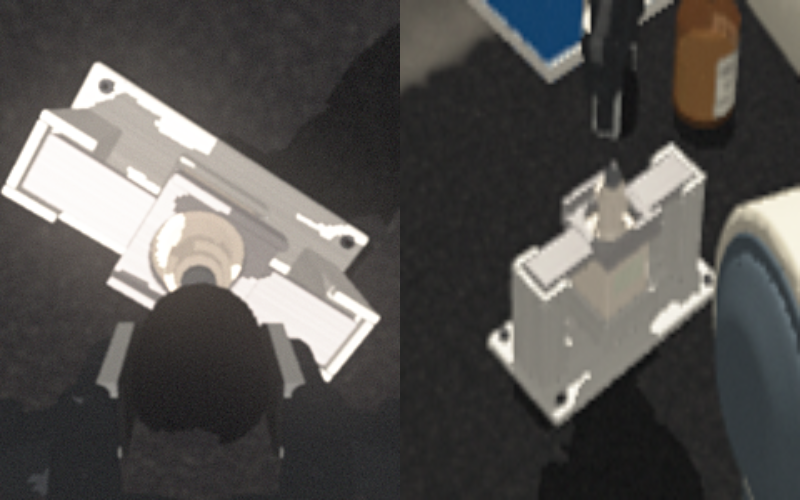

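The left half shows the black cap held between the fingers at (200,360), with the bare neck and grey seal below at (197,265) and the bar in both slots. The right half (scene view) shows the same: bar and bottle in place, amber bottle untouched. Handing in.

```bash
python3 -c "
from h import *
print(env.job_done())"
```

```text
the job is handed in; nothing more can be done
None
```

The job is handed in at about 17.5 s: the steel bar lies seated in both slots, and the unlocked cap is held level about 5 cm above the bottle neck; `job_done()` returned no verdict.

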